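# Open the coolant tank's safety cap

## Robot

A 6-joint arm with a two-finger parallel gripper is mounted at the origin on the work surface. World frame = base frame: x ahead of the robot, y to its left, z up, the work surface at z = 0. Lengths are in m, angles in rad, forces in N, time in s.
With the tool pointing down it reaches from about 0.3 to 0.875 m from the base axis. Payload 6.4 kg.
Tool frame: the origin (TCP) lies at the very end of the fingers, on their centre line; the grasp point (between the pads) lies 19 mm behind it; z points along the fingers, y is the line along which they close (so a half turn about z gives the same grasp; the last joint's range is limited). The gripper opens to 85 mm and grips with 20 to 120 N. Pads are 22 mm wide; open, the fingers measure 114 mm over their backs; the gripper's body (76 mm by 85 mm) begins 54 mm behind the grasp point. The pads swing forward as they close: fully open they stand 13 mm farther back than shut.
Start: joints at [1.057, 0.181, 1.607, -0, 1.354, -0.206], TCP at [0.174, 0.548, 0.231] pointing down, gripper open.
Joint ranges: [-2.99, 2.99], [-0.89, 2.07], [0.3, 2.58], [-1.14, 4.28], [0, 2.63], [-3.12, 3.12]. Speed limits (rad/s): [2.57, 2.57, 3.01, 3.14, 3.14, 3.14].

## Interface

Orientations are given as a unit quaternion [w, x, y, z].
In Python, from bench import ctrl, camera, calibration, order, outline_of gives the robot as it stands.
- The arm moves only by the tool move_arm, never from a script. Its argument "series" is a list that holds one entry, the list of rows, each a list of 5 numbers: the opening, from 0 (shut) to 1 (fully open), then the shift along the tool's x, y, z in mm, then the turn about the tool's z in rad. A call has exactly 10 rows; each row is the pose to reach, as a shift and turn from the pose commanded when the call began, along the tool's axes at that moment; what a row does not reach only later rows make up. A row lasts 1/12 s, in which the tool goes at most 41.7 mm and 7.16 degrees, less where a joint would pass 70% of its speed; a pose out of reach is approached as far as the arm can. A call with a gripper value outside its range is refused whole. The fingers move at their own pace and stop on an object; the grip force is fixed at half the most. Time passes only in rows, so rows that repeat a pose let the fingers close, or fill a call up. It gives the time, the measured TCP pose, the force, the opening and the grip force at its end, in the units of the state.
- ctrl.get_obs(): the state, without advancing time (a new reading comes with each control period).
- camera(name): name is "scene" or "top" or "wrist"; returns (picture, depth): 384x512x3 uint8, blue, green, red; 384x512 float32, m along the optical axis (not along the pixel's ray), 0 where there is no reading.
- calibration(name): a dict with "intrinsics" (3x3 intrinsics, pixels), "rvec" (rotation vector, rad) and "tvec" (3), from world to camera coordinates, as OpenCV has them. Camera axes: x right, y down, z forward; pixel columns grow to the right and rows downward; lengths in m; the calibration is good to about 2 mm. A picture is of the moment at which its call begins: read the wrist's pose just before it. calibration takes no time and is no camera call; for the wrist camera it gives the pose at the moment of the call.
- order.hand_in(): hands the job in; it is judged then, once.
Trained networks look in the newest picture that a camera, given by its name, has taken for a name from the list of things; names that differ only in an ending like _2 or _b are one class to them, and where a whole thing is asked for, a point or a joint stands for the part that bears it (a point fixed in the world has none). Each returns a list of dicts, best first, with "conf" (0 to 1); they miss things now and then, are a little off and sometimes report something else, mostly with a low value. They report only what shows in the picture. A call takes as long as a camera call. They do not tell look-alikes from the thing itself.
- outline_of(target, camera): "region" (384x512 bool, what is visible of it) and "bbox" ([centre column, centre row, width, height] in pixels, round what is visible of it).
The state is a dict: "time_s": time; "q": joint angles; "dq": joint speeds; "joint_efforts": joint torques, N m; "eef_pos": TCP position; "eef_rot": TCP orientation; "wrist_force": force on the tool from outside, world axes, zero at the start; "torque": the same for the moment, N m; "opening": opening from 0.0 (shut) to 1.0 (fully open); "grasp_force": force on a finger pad.
Only numpy, scipy, OpenCV 4.12 (cv2) and the standard library are available. Lean on these libraries where they do the work, as an engineer would, in place of code of your own. Each camera call takes 0.05 s, during which the arm holds its last target. There are 200 camera calls.

## Task

Open the drill's coolant tank for topping up: press its safety cap down firmly as far as it goes, then turn it counter-clockwise, still pressed, until it releases, and lift it off. Set the cap down gently, grip upwards, in the empty rectangular steel tray, and let go of it. Do not shove the tray or disturb the other things on the bench.

Things in the scene. Friction and masses are not known exactly. Their poses are not given: they have to be found in the camera images.
- tank: green sheet-steel coolant tank fixed to the bench, 130 (x) x 190 (y) x 100 mm high on a 150 x 215 mm base plate; origin at the centre of its underside, z up. A filler neck, 60 mm diameter, 34 mm tall, stands mid-top. Two raised steel marks on the top, 50 mm either side of the neck along the tank's x, show the release slot: the cap comes off when its grip bar is in line with them (within about 6 degrees)
- neck (a point): centre of the neck's mouth, 134 mm above the bench on the tank's z axis; axes as the tank's. The locked cap's origin is 16 mm below it, its grip bar 70 degrees clockwise (from above) of the tank's x
- spring_plate (a joint): sprung plate in the neck that pushes the cap up: 0 with the cap locked, plus (m) when pressed, -0.006 when the cap is free. It pushes 8 N at 0 and 13 N with the cap pressed 10.5 mm, where the cap bottoms. Only when pressed over 7.5 mm can the cap turn: counter-clockwise (from above) 70 degrees, to a stop a few degrees beyond. Let up there, it rises 6 mm by itself
- cap: loose grey plastic safety cap, 0.11 to 0.23 kg: round, 74 mm diameter, with a skirt. Origin at the centre of the skirt's lower edge, z up; it stands level on this edge. Its flat top face is 32.5 mm above the origin; a straight grip bar stands across it along the cap's x. Inside the skirt is a T-shaped steel key along x. Once released, it clears the neck when lifted straight to 20 mm above its locked height
- cap_grip (a point): point on the cap's axis inside the upright grip bar, 48.5 mm above the cap's origin, axes as the cap's. The bar is 60 mm long (x), 14 mm thick (y) and rises 28 mm, from 32.5 to 60.5 mm above the origin
- tray: empty rectangular steel tray, loose, 0.7 kg, 170 (x) x 140 (y) x 18 mm high, walls and floor 3 mm thick; origin at the centre of its underside; it is either on the left or on the right of the tank
- bolt_dish: round steel dish, 150 mm across, 22 mm high, with three bolts in it; not the tray. Origin at the centre of its underside
- spray_can: upright steel spray can, 66 mm diameter, 170 mm tall; origin at the centre of its underside
- oil_bottle: upright grey plastic bottle, 72 mm diameter, 150 mm tall; origin at the centre of its underside
- brush: flat paint brush lying down, about 175 mm long, 14 mm high; origin near its middle on the bench
- split_ring: dark steel C-shaped ring lying flat, 94 mm across, 18 mm high; origin at its centre on the bench
- screwdriver: screwdriver lying on the bench, handle towards its -x
Things that resemble listed ones, but are neither listed nor needed, are in the scene too. What is shaped like the cap but orange or turquoise is not meant. What is shaped like the tray but purple is not meant.

How it is judged:
By the outcome, as a careful person would: the job done as asked, in the order asked, and still so for the second after the job is handed in, with the robot touching nothing.
It also fails if it takes over 42 s, if anything falls off the work surface, if the arm or the gripper's body presses on something with over 40 N, if the wrist force passes 120 N, or if a joint passes its speed limit or range.

## Working session

There is one attempt and no reset: what is moved stays moved. The work goes in short steps, Python scripts to look and compute and a tool call to move; the robot and the scene stay as the last step left them, time stands still between calls to the robot, and variables do not carry over. Pictures are saved under pics/ and viewed, at most 10 in all, crops included, and the job is handed in when it is done.

Besides the shell and the picture viewer there is one more tool, called after ">>>" as name(argument=value, ...) on one line, values as JSON. move_arm: Moves the arm, as the interface text tells. Its arguments: {"type":"object","properties":{"series":{"type":"array","items":{"type":"array","items":{"type":"array","items":{"type":"number"}}}}},"required":["series"]}

```bash
mkdir -p pics; ls; cat > h.py <<'E'
import numpy as np, cv2
from bench import ctrl, camera, calibration, order, outline_of
from scipy.spatial.transform import Rotation as R
def cloud(name,depth):
    c=calibration(name);K=np.array(c["intrinsics"]);Rm=cv2.Rodrigues(np.array(c["rvec"],float))[0];t=np.array(c["tvec"],float).ravel()
    v,u=np.mgrid[:depth.shape[0],:depth.shape[1]]
    p=np.stack([(u-K[0,2])/K[0,0]*depth,(v-K[1,2])/K[1,1]*depth,depth],-1)
    return (p-t)@Rm
E
python3 - <<'E'
from h import *
o=ctrl.get_obs();print(o)
for n in("top","scene"):
    im,d=camera(n);cv2.imwrite(f"pics/{n}1.png",im);P=cloud(n,d);np.save(n+"P.npy",P)
    for t in("tank","cap","tray","bolt_dish"):
        for r in outline_of(t,n)[:4]:
            m=r["region"]&(d>0);print(n,t,round(r["conf"],2),np.round(r["bbox"]),m.sum(),np.round(np.median(P[m],0),3) if m.any() else None)
E
```

```text
pics
{'time_s': 0.0, 'q': array([ 1.05672964e+00,  1.81536417e-01,  1.60799444e+00,  1.86414084e-06,
        1.35380445e+00, -2.06309831e-01]), 'dq': array([ 1.98458141e-04,  7.73117558e-05, -8.64199847e-04,  8.82405900e-04,
        8.94855359e-04,  9.81087977e-04]), 'joint_efforts': array([ 1.53877652e-03, -4.44872653e+01, -3.51337159e+01, -1.56909882e-04,
        9.09996772e-03,  5.43859485e-06]), 'eef_pos': array([0.17389346, 0.54750134, 0.23039331]), 'eef_rot': array([-3.07950026e-04,  1.53272017e-01,  9.88183652e-01, -8.15090495e-04]), 'wrist_force': array([-0.11209094, -0.71162999,  0.18998262]), 'torque': array([ 0.05785485, -0.04189177, -0.02312601]), 'grasp_force': 0.0, 'opening': 1.004685236344885}
top tank 0.64 [240. 174.  64.  53.] 2623 [ 0.593 -0.008  0.098]
top tank 0.57 [308. 152.  21.  24.] 496 [ 0.667 -0.213  0.106]
top cap 0.95 [280. 129.  22.  25.] 450 [ 0.755 -0.125  0.033]
top cap 0.76 [240. 171.  26.  25.] 506 [ 0.606 -0.004  0.151]
top cap 0.63 [200. 220.  24.  21.] 413 [0.459 0.121 0.033]
top tray 0.87 [132. 215.  50.  54.] 2368 [0.474 0.34  0.003]
top tray 0.73 [162. 286.  70.  70.] 2444 [0.248 0.234 0.003]
top bolt_dish 0.86 [336. 218.  47.  47.] 1643 [ 0.473 -0.318  0.007]
scene tank 0.68 [290. 227.  89.  78.] 3459 [ 0.647 -0.033  0.098]
scene cap 0.82 [304. 179.  21.  29.] 472 [0.474 0.114 0.033]
scene cap 0.76 [292. 210.  26.  32.] 648 [ 0.62  -0.01   0.151]
scene cap 0.74 [275. 290.  23.  26.] 560 [ 0.766 -0.131  0.034]
scene cap 0.24 [288. 228.  84.  76.] 3295 [ 0.649 -0.036  0.098]
scene tray 0.97 [367. 162.  61.  48.] 1924 [0.479 0.339 0.004]
scene tray 0.94 [308. 122.  54.  48.] 1577 [0.249 0.231 0.004]
scene tray 0.23 [290. 227.  86.  80.] 3353 [ 0.649 -0.035  0.098]
scene bolt_dish 0.96 [176. 234.  50.  43.] 1688 [ 0.469 -0.319  0.007]
scene bolt_dish 0.3 [156. 266.  31.  21.] 295 [ 0.55  -0.408  0.023]
```

```bash
python3 - <<'E'
import cv2
im=cv2.imread("pics/top1.png");cv2.imwrite("pics/top2.png",cv2.resize(im[90:350,80:400],(738,600),interpolation=cv2.INTER_CUBIC))
E
```

```text
(no output)
```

View pics/top2.png

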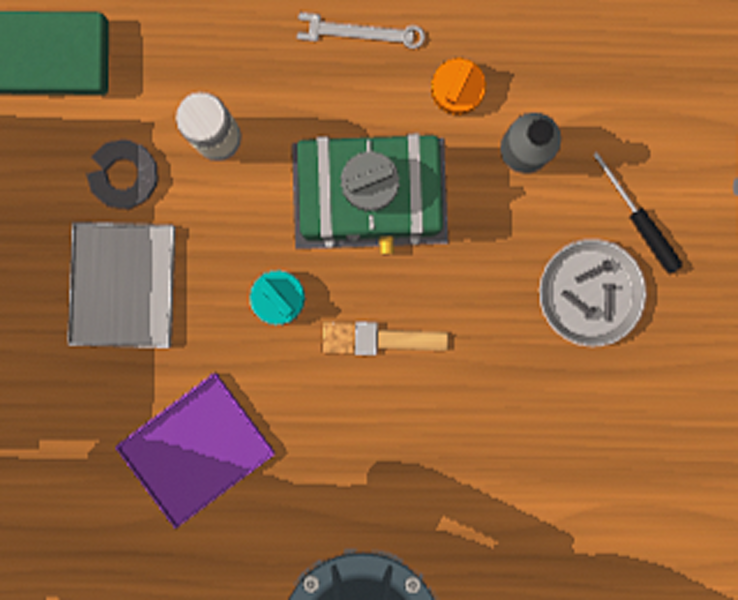

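Pixels refer to the enlarged top view.
- **Caps:** orange (458,85), turquoise (277,297) and grey on the tank's neck (370,180). Grey is the one meant.
- **Trays:** steel (122,285) and purple (197,450). Steel is the one meant, to the left of the tank.
- **Bar:** it runs right and slightly up, which fits 70° clockwise of the tank's x.

```bash
python3 - <<'E'
from h import *
for n in("top","scene"):
    P=np.load(n+"P.npy").reshape(-1,3)
    near=lambda c,r:np.hypot(P[:,0]-c[0],P[:,1]-c[1])<r
    def rect(m,l):
        if m.sum()<5: print(n,l,"few");return
        r=cv2.minAreaRect((P[m,:2]*1000).astype(np.float32));print(n,l,m.sum(),"c",np.round(r[0],1),"size",np.round(r[1],1),"ang",round(r[2],1),"z",np.round(np.median(P[m,2]),4))
    rect(near((.605,-.005),.06)&(P[:,2]>.168),"bar")
    rect(near((.605,-.005),.06)&(P[:,2]>.14),"capall")
    rect(near((.605,-.005),.14)&(abs(P[:,2]-.099)<.006),"tanktop")
    rect(near((.475,.34),.13)&(P[:,2]>.011)&(P[:,2]<.025),"traywall")
    rect(near((.475,.34),.125)&(P[:,2]>.0015)&(P[:,2]<.025),"tray")
E
```

```text
top bar 108 c [609.2  -3.6] size [14.7 59.8] ang 23.1 z 0.1778
top capall 498 c [608.3  -4. ] size [73.5 70.9] ang 0.4 z 0.1514
top tanktop 1914 c [609.2  -3.8] size [132.  189.2] ang 3.1 z 0.0992
top traywall 363 c [497.1 350.2] size [214.6 181.8] ang 0.7 z 0.0168
top tray 2301 c [474.5 342.2] size [246.  242.8] ang 61.3 z 0.0045
scene bar 127 c [611.9  -5.2] size [14.9 60.9] ang 23.4 z 0.1781
scene capall 549 c [612.4  -5.9] size [74.1 73.9] ang 40.8 z 0.1521
scene tanktop 1978 c [611.   -5.7] size [135.4 189.7] ang 2.8 z 0.1001
scene traywall 377 c [496.6 337. ] size [142.7 213.9] ang 88.9 z 0.0166
scene tray 2192 c [476.2 339.6] size [244.9 246.5] ang 60.8 z 0.0046
```

```bash
python3 - <<'E'
import cv2
im=cv2.imread("pics/scene1.png");cv2.imwrite("pics/scene2.png",cv2.resize(im[90:320,230:430],(520,598),interpolation=cv2.INTER_CUBIC))
E
```

```text
(no output)
```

View pics/scene2.png

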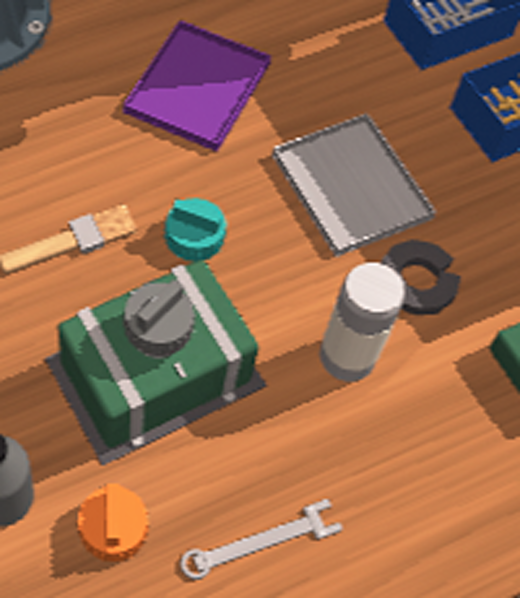

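Confirmed in the scene crop: the grey cap sits on the tank at (160,318) and the steel tray is empty at (355,183). I'll move above the cap now.

>>> move_arm(series=[[[1,-12,-8,-5,0.02],[1,-40,-27,-15,0.06],[1,-72,-48,-25,0.1],[1,-105,-71,-35,0.15],[1,-138,-93,-45,0.2],[1,-171,-115,-50,0.25],[1,-204,-138,-50,0.3],[1,-237,-160,-50,0.35],[1,-270,-182,-50,0.4],[1,-303,-205,-50,0.45]]])

```text
time_s: 1.33
eef_pos: [0.4018, 0.2586, 0.282]
eef_rot: [0.001, 0.371, 0.928, 0.0]
wrist_force: [0.1, 0.9, -0.5]
opening: 1.003
grasp_force: 0.0
```

```bash
cat >> h.py <<'E'
def goto(xyz,head,fingers_mod=True):
    """print shift along tool axes (mm) and turn (rad) to reach TCP xyz with tool-x heading head (deg), from measured pose"""
    o=ctrl.get_obs();r=R.from_quat(np.roll(o["eef_rot"],-1)).as_matrix()
    d=r.T@(np.array(xyz)-o["eef_pos"])*1000
    h=np.degrees(np.arctan2(r[1,0],r[0,0]));dh=(head-h+90)%180-90 if fingers_mod else (head-h+180)%360-180
    print("t",round(o["time_s"],2),"pos",np.round(o["eef_pos"],4),"head",round(h,1),"tilt",np.round(r[:,2],3),"F",np.round(o["wrist_force"],1),"T",np.round(o["torque"],2),"open",round(o["opening"],2),"q6",round(o["q"][5],2))
    print("shift",np.round(d,1),"turn",round(-np.radians(dh),3))
E
python3 -c "
from h import *
goto((.610,-.0045,.27),113)"
```

```text
t 1.33 pos [0.4018 0.2586 0.282 ] head 136.4 tilt [ 0.001  0.    -1.   ] F [ 0.1  0.9 -0.5] T [ 0.05 -0.01 -0.03] open 1.0 q6 -0.49
shift [-332.2  -46.9   12.2] turn 0.408
```

>>> move_arm(series=[[[1,-38,-5,1,0.05],[1,-76,-11,3,0.1],[1,-115,-16,4,0.15],[1,-154,-22,6,0.2],[1,-193,-27,7,0.25],[1,-232,-33,8,0.3],[1,-270,-38,10,0.34],[1,-302,-43,11,0.38],[1,-324,-46,12,0.41],[1,-332,-47,12,0.41]]])

```text
time_s: 2.17
eef_pos: [0.6108, -0.0054, 0.2689]
eef_rot: [0.0, 0.554, 0.833, -0.0]
wrist_force: [0.1, -0.6, -0.3]
opening: 1.002
grasp_force: 0.0
```

```bash
python3 - <<'E'
from h import *
goto((.610,-.0045,.21),113)
im,d=camera("wrist");cv2.imwrite("pics/w1.png",im);P=cloud("wrist",d).reshape(-1,3)
for zl,l in((.168,"bar"),(.14,"cap")):
    m=(np.hypot(P[:,0]-.61,P[:,1]+.0045)<.06)&(P[:,2]>zl)&(P[:,2]<.185)
    if m.sum()>5:
        r=cv2.minAreaRect((P[m,:2]*1000).astype(np.float32));print(l,m.sum(),np.round(r[0],1),np.round(r[1],1),round(r[2],1),np.median(P[m,2]))
im,d=camera("top");P=cloud("top",d)
a=[outline_of("tray",c) for c in("top",)][0]
for r in a:
    m=(r["region"]&(d>0)).astype(np.uint8);q=cv2.minAreaRect((P[m>0][:,:2]*1000).astype(np.float32));print("tray",round(r["conf"],2),np.round(q[0]),np.round(q[1]),round(q[2],1))
E
```

```text
t 2.17 pos [ 0.6108 -0.0054  0.2689] head 112.8 tilt [-0.    -0.001 -1.   ] F [ 0.1 -0.6 -0.3] T [-0.01  0.05  0.04] open 1.0 q6 -0.6
shift [ 1.2 -0.3 58.9] turn -0.004
bar 1162 [611.9  -2.5] [13.9 59.7] 22.7 0.17861956738516824
cap 4856 [612.   -2.2] [74.5 74.4] 44.1 0.15100805298931003
tray 0.82 [281. 212.] [139. 263.] 45.5
```

View pics/w1.png

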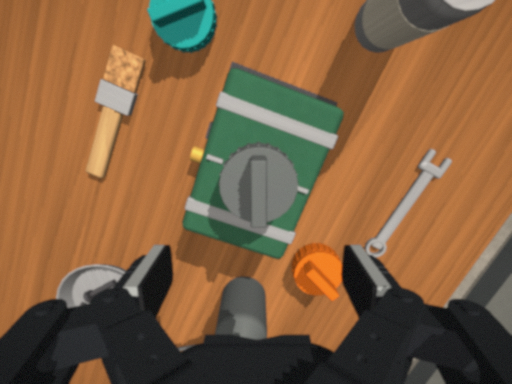

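The wrist view shows the bar at (258,185), vertical in the picture and midway between the fingers. I'll descend and grip it.

>>> move_arm(series=[[[1,1,0,12,0],[1,1,1,32,0],[1,1,1,52,0],[1,1,1,72,0],[1,1,1,90,0],[1,1,1,104,0],[1,1,1,112,0],[1,1,1,115,0],[0.5,1,1,115,0],[0.3,1,1,115,0]]])

```text
time_s: 3.15
eef_pos: [0.6105, 0.0003, 0.1551]
eef_rot: [0.001, 0.551, 0.835, 0.0]
wrist_force: [-0.1, -0.1, 0.2]
opening: 0.749
grasp_force: 0.0
```

>>> move_arm(series=[[[0.2,0,0,0,0],[0.1,0,0,0,0],[0.05,0,0,0,0],[0,0,0,0,0],[0,0,0,0,0],[0,0,0,0,0],[0,0,0,0,0],[0,0,0,0,0],[0,0,0,0,0],[0,0,0,0,0]]])

```text
time_s: 3.98
eef_pos: [0.6104, -0.0004, 0.1551]
eef_rot: [0.0, 0.551, 0.834, 0.0]
wrist_force: [-2.1, 0.7, 6.3]
opening: 0.149
grasp_force: 60.9
```

```bash
python3 -c "
from h import *
goto((.611,-.004,.143),113)"
```

```text
t 3.98 pos [ 6.104e-01 -4.000e-04  1.551e-01] head 113.1 tilt [ 0.001 -0.    -1.   ] F [-2.1  0.7  6.3] T [-0.05  0.38 -0.02] open 0.15 q6 -0.6
shift [-3.6 -0.9 12.1] turn 0.002
```

>>> move_arm(series=[[[0.4,0,0,0,0],[0.4,0,0,0,0],[0.4,0,0,0,0],[0.4,-2,0,1,0],[0.4,-3.5,0,1,0],[0.4,-3.5,0,1,0],[0.2,-3.5,0,1,0],[0,-3.5,0,1,0],[0,-3.5,0,1,0],[0,-3.5,0,1,0]]])

```text
time_s: 4.82
eef_pos: [0.6115, -0.0035, 0.1534]
eef_rot: [0.0, 0.551, 0.834, -0.0]
wrist_force: [-1.4, -0.3, 1.4]
opening: 0.148
grasp_force: 60.3
```

>>> move_arm(series=[[[0,0,0,0,0],[0,0,0,0,0],[0,0,0,0,0],[0,0,0,0,0],[0,0,0,0,0],[0,0,0,0,0],[0,0,0,2,0],[0,0,0,4,0],[0,0,0,6,0],[0,0,0,8,0]]])

```text
time_s: 5.65
eef_pos: [0.6117, -0.0035, 0.1463]
eef_rot: [0.0, 0.551, 0.834, -0.0]
wrist_force: [-5.2, -1.3, 10.2]
opening: 0.148
grasp_force: 61.6
```

```bash
python3 -c "
from h import *
goto((.611,-.004,.143),113)"
```

```text
t 5.65 pos [ 0.6117 -0.0035  0.1463] head 113.1 tilt [ 0. -0. -1.] F [-5.2 -1.3 10.2] T [-0.12  1.04 -0.04] open 0.15 q6 -0.6
shift [-0.2 -0.8  3.3] turn 0.002
```

>>> move_arm(series=[[[0,0,-0.5,1,0],[0,0,-0.5,2,0],[0,0,-1,3,0],[0,0,-1,4,0],[0,0,-1,5,0],[0,0,-1,5.5,0],[0,0,-1,6,0],[0,0,-1,6,0],[0,0,-1,6,0],[0,0,-1,6,0]]])

```text
time_s: 6.48
eef_pos: [0.6116, -0.0035, 0.1428]
eef_rot: [0.001, 0.551, 0.834, 0.001]
wrist_force: [-9.4, 0.3, 21.3]
opening: 0.151
grasp_force: 63.4
```

```bash
python3 -c "
from h import *
goto((.611,-.004,.143),113)"
```

```text
t 6.48 pos [ 0.6116 -0.0035  0.1428] head 113.1 tilt [ 0.003 -0.    -1.   ] F [-9.4  0.3 21.3] T [ 0.27  1.61 -0.07] open 0.15 q6 -0.6
shift [-0.2 -0.7 -0.2] turn 0.002
```

The cap has bottomed: 10.6 mm down with 21 N. I'll turn it counter-clockwise while it stays pressed.

>>> move_arm(series=[[[0,0,0,0,-0.04],[0,0,0,0,-0.12],[0,0,0,0,-0.2],[0,0,0,0,-0.29],[0,0,0,0,-0.38],[0,0,0,0,-0.47],[0,0,0,0,-0.56],[0,0,0,0,-0.65],[0,0,0,0,-0.72],[0,0,0,0,-0.75]]])

```text
time_s: 7.32
eef_pos: [0.6127, -0.0033, 0.1428]
eef_rot: [0.003, 0.206, 0.979, 0.001]
wrist_force: [-2.8, 3.4, 17.3]
opening: 0.15
grasp_force: 62.8
```

```bash
python3 -c "
from h import *
goto((.611,-.004,.143),183,0)"
```

```text
t 7.32 pos [ 0.6127 -0.0033  0.1428] head 156.3 tilt [ 0.005  0.    -1.   ] F [-2.8  3.4 17.3] T [ 0.41  0.82 -0.16] open 0.15 q6 -1.36
shift [ 1.3 -1.3 -0.2] turn -0.467
```

>>> move_arm(series=[[[0,0,0,0,-0.06],[0,0,0,0,-0.12],[0,0,0,0,-0.2],[0,0,0,0,-0.28],[0,0,0,0,-0.35],[0,0,0,0,-0.41],[0,0,0,0,-0.45],[0,0,0,0,-0.47],[0,0,0,0,-0.48],[0,0,0,0,-0.48]]])

```text
time_s: 8.15
eef_pos: [0.6126, -0.0049, 0.1429]
eef_rot: [0.002, -0.031, 1.0, -0.001]
wrist_force: [-4.5, -2.1, 17.7]
opening: 0.156
grasp_force: 62.8
```

```bash
python3 - <<'E'
from h import *
goto((.611,-.004,.16),183,0)
for n in("top","scene"):
    im,d=camera(n);P=cloud(n,d).reshape(-1,3);c=im.reshape(-1,3).astype(int)
    if n=="scene": cv2.imwrite("pics/s3.png",cv2.resize(im[170:270,230:350],(720,600),interpolation=cv2.INTER_CUBIC))
E
```

```text
t 8.15 pos [ 0.6126 -0.0049  0.1429] head -176.4 tilt [ 0.005 -0.002 -1.   ] F [-4.5 -2.1 17.7] T [-0.42  0.94 -0.25] open 0.16 q6 -1.83
shift [  1.5   0.9 -17.1] turn 0.01
```

View pics/s3.png

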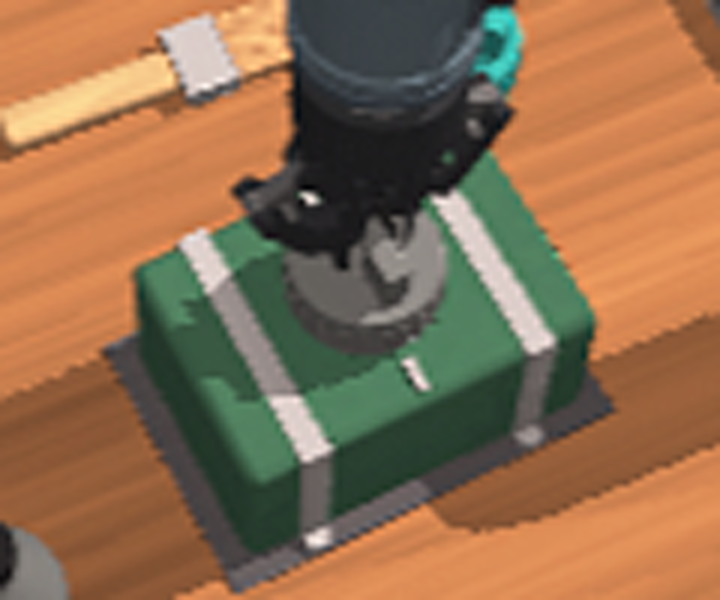

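The bar at (385,270) lines up with the raised mark at (415,375), and the turn measured 70.5°. I'll let up gently.

>>> move_arm(series=[[[0,0,0,-2,0],[0,0,0,-4,0],[0,0,0,-6,0],[0,0,0,-8,0],[0,0,0,-10,0],[0,0,0,-12,0],[0,0,0,-14,0],[0,0,0,-16,0],[0,0,0,-18,0],[0,0,0,-18,0]]])

```text
time_s: 9.08
eef_pos: [0.6118, -0.0041, 0.1584]
eef_rot: [0.001, -0.031, 1.0, -0.0]
wrist_force: [2.2, -0.6, 3.2]
opening: 0.15
grasp_force: 60.9
```

```bash
python3 - <<'E'
from h import *
goto((.611,-.004,.16),183,0)
E
```

```text
t 9.08 pos [ 0.6118 -0.0041  0.1584] head -176.4 tilt [ 0.003 -0.001 -1.   ] F [ 2.2 -0.6  3.2] T [-0.3  -0.39  0.04] open 0.15 q6 -1.83
shift [ 0.8  0.1 -1.6] turn 0.01
```

>>> move_arm(series=[[[0,0,0,-2,0],[0,0,0,-5,0],[0,0,0,-8,0],[0,0,0,-12,0],[0,0,0,-17,0],[0,0,0,-23,0],[0,0,0,-30,0],[0,0,0,-38,0],[0,0,0,-46,0],[0,0,0,-50,0]]])

```text
time_s: 9.92
eef_pos: [0.6113, -0.0039, 0.2092]
eef_rot: [0.001, -0.031, 1.0, -0.0]
wrist_force: [0.9, 0.1, -1.2]
opening: 0.151
grasp_force: 60.0
```

```bash
python3 - <<'E'
from h import *
goto((.611,-.004,.16),183,0)
im,d=camera("scene");cv2.imwrite("pics/s4.png",cv2.resize(im[120:270,230:430],(800,600),interpolation=cv2.INTER_CUBIC))
P=np.load("topP.npy");r=P.reshape(-1,3)
m=(r[:,2]>.011)&(r[:,2]<.022)&(r[:,0]>.37)&(r[:,0]<.575)&(r[:,1]>.25)&(r[:,1]<.43)
q=cv2.minAreaRect((r[m,:2]*1000).astype(np.float32));print(q)
for x in outline_of("tray","scene"):
    m=x["region"]&(d>0);w=cloud("scene",d)[m];q=cv2.minAreaRect((w[:,:2]*1000).astype(np.float32));print("tray",round(x["conf"],2),np.round(q[0]),np.round(q[1]),round(q[2],1))
E
```

```text
t 9.92 pos [ 0.6113 -0.0039  0.2092] head -176.4 tilt [ 0.002 -0.    -1.   ] F [ 0.9  0.1 -1.2] T [ 0.03 -0.01  0.03] open 0.15 q6 -1.83
shift [ 0.4 -0.1 49.2] turn 0.01
((481.29931640625, 335.0850830078125), (182.76512145996094, 152.04786682128906), 0.720457136631012)
tray 0.96 [471. 342.] [157. 186.] 89.1
```

View pics/s4.png

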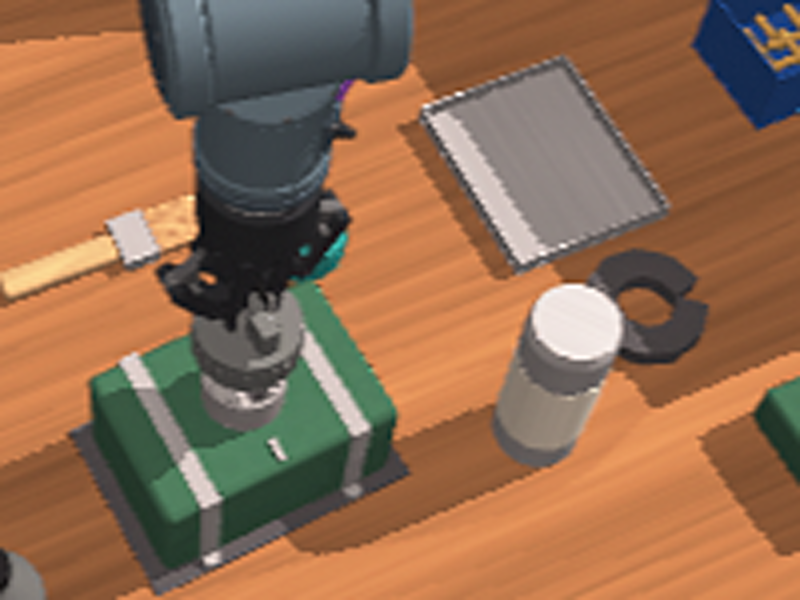

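The cap is clear of the neck and held level at (248,345); the tray at (545,160) hasn't moved. I'll carry it over at height.

>>> move_arm(series=[[[0,0,5,-10,0],[0,4,18,-25,0],[0,14,45,-40,0],[0,25,77,-52,0],[0,37,113,-60,0],[0,49,150,-60,0],[0,61,187,-60,0],[0,72,223,-60,0],[0,84,260,-60,0],[0,95,294,-60,0]]])

```text
time_s: 10.85
eef_pos: [0.4961, 0.2859, 0.2677]
eef_rot: [-0.0, -0.031, 1.0, 0.0]
wrist_force: [1.3, -0.4, -2.5]
opening: 0.149
grasp_force: 60.0
```

>>> move_arm(series=[[[0,9,26,0,0],[0,15,45,10,0],[0,18,54,30,0],[0,19,58,55,0],[0,19,58,82,0],[0,19,58,108,0],[0,19,58,132,0],[0,19,58,150,0],[0,19,58,160,0],[0,19,58,162,0]]])

```text
time_s: 11.68
eef_pos: [0.4734, 0.3399, 0.1031]
eef_rot: [-0.002, -0.031, 1.0, -0.001]
wrist_force: [-1.3, 0.1, -3.0]
opening: 0.152
grasp_force: 60.0
```

```bash
python3 - <<'E'
from h import *
goto((.475,.340,.0384),183.6,0)
im,d=camera("scene");P=cloud("scene",d).reshape(-1,3)
cv2.imwrite("pics/s5.png",cv2.resize(im[110:220,300:440],(764,600),interpolation=cv2.INTER_CUBIC))
E
```

```text
t 11.68 pos [0.4734 0.3399 0.1031] head -176.4 tilt [-0.004 -0.002 -1.   ] F [-1.3  0.1 -3. ] T [-0.03  0.05  0.01] open 0.15 q6 -1.21
shift [-1.9  0.  64.7] turn -0.001
```

View pics/s5.png

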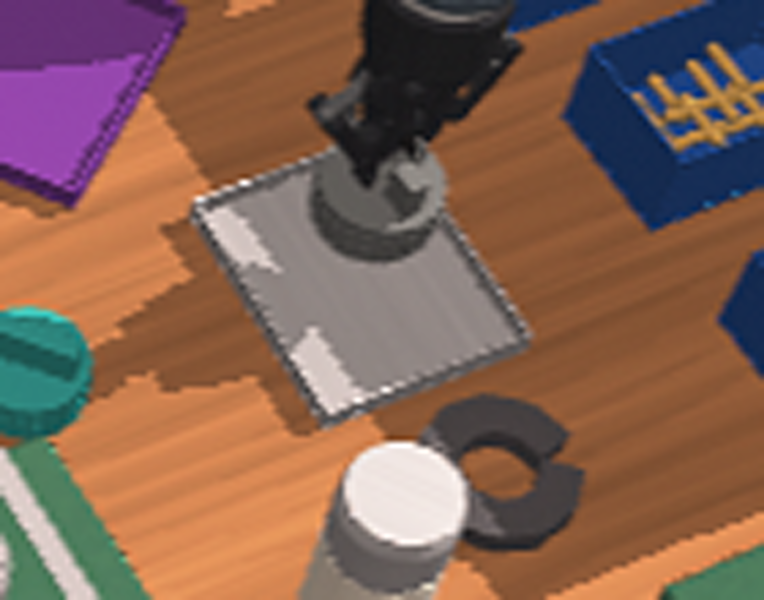

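The cap at (378,205) hangs over the tray, held level; it looks shifted in the picture only because it is still high. I'll lower it.

>>> move_arm(series=[[[0,0,0,8,0],[0,0,0,20,0],[0,0,0,32,0],[0,0,0,43,0],[0,0,0,50,0],[0,0,0,55,0],[0,0,0,58,0],[0,0,0,60,0],[0,0,0,61,0],[0,0,0,61,0]]])

```text
time_s: 12.57
eef_pos: [0.4752, 0.3405, 0.0444]
eef_rot: [0.0, -0.031, 1.0, 0.0]
wrist_force: [-0.3, 0.3, -1.7]
opening: 0.152
grasp_force: 60.0
```

```bash
python3 -c "
from h import *
goto((.475,.340,.0384),183.6,0)"
```

```text
t 12.57 pos [0.4752 0.3405 0.0444] head -176.4 tilt [ 0.  0. -1.] F [-0.3  0.3 -1.7] T [-0.02  0.02 -0.01] open 0.15 q6 -1.21
shift [ 0.3 -0.5  6. ] turn -0.001
```

>>> move_arm(series=[[[0,0,0,1,0],[0,0,0,2,0],[0,0,0,3,0],[0,0,0,3.5,0],[0,0,0,4,0],[0,0,0,4.5,0],[0,0,0,5,0],[0,0,0,5,0],[0,0,0,5,0],[0,0,0,5,0]]])

```text
time_s: 13.4
eef_pos: [0.475, 0.3405, 0.0393]
eef_rot: [0.0, -0.031, 1.0, 0.0]
wrist_force: [-0.6, 0.8, -1.9]
opening: 0.15
grasp_force: 60.0
```

```bash
python3 -c "
from h import *
goto((.475,.340,.0384),183.6,0)"
```

```text
t 13.4 pos [0.475  0.3405 0.0393] head -176.4 tilt [ 0.  0. -1.] F [-0.6  0.8 -1.9] T [ 0.01 -0.01 -0.04] open 0.15 q6 -1.21
shift [ 0.  -0.5  0.9] turn -0.001
```

>>> move_arm(series=[[[0,0,0,0.5,0],[0,0,0,0.5,0],[0,0,0,1,0],[0,0,0,1,0],[0,0,0,1.5,0],[0,0,0,1.5,0],[0,0,0,2,0],[0,0,0,2,0],[0,0,0,2,0],[0,0,0,2,0]]])

```text
time_s: 14.23
eef_pos: [0.4751, 0.3404, 0.0383]
eef_rot: [0.0, -0.031, 1.0, -0.0]
wrist_force: [-3.4, -2.9, 9.2]
opening: 0.149
grasp_force: 61.7
```

```bash
python3 -c "
from h import *
goto((.475,.340,.0384),183.6,0)"
```

```text
t 14.23 pos [0.4751 0.3404 0.0383] head -176.4 tilt [ 0. -0. -1.] F [-3.4 -2.9  9.2] T [-0.38  0.71 -0.04] open 0.15 q6 -1.21
shift [ 0.1 -0.4 -0.1] turn -0.001
```

The cap is down on the tray floor. I'll ease off, open and retreat.

>>> move_arm(series=[[[0,0,0,-0.5,0],[0,0,0,-0.8,0],[0.2,0,0,-0.8,0],[0.3,0,0,-0.8,0],[0.4,0,0,-0.8,0],[0.5,0,0,-0.8,0],[0.6,0,0,-0.8,0],[0.7,0,0,-0.8,0],[0.7,0,0,-0.8,0],[0.7,0,0,-0.8,0]]])

```text
time_s: 15.07
eef_pos: [0.475, 0.3404, 0.0381]
eef_rot: [0.0, -0.031, 1.0, -0.0]
wrist_force: [0.0, -0.6, -0.3]
opening: 0.699
grasp_force: 0.0
```

>>> move_arm(series=[[[0.7,0,0,-5,0],[0.7,0,0,-15,0],[0.7,0,0,-28,0],[0.7,0,0,-45,0],[0.7,0,0,-65,0],[0.7,0,0,-90,0],[0.7,0,0,-115,0],[0.7,0,0,-140,0],[0.7,0,0,-155,0],[0.7,0,0,-160,0]]])

```text
time_s: 15.9
eef_pos: [0.4769, 0.3414, 0.2034]
eef_rot: [0.004, -0.031, 1.0, 0.001]
wrist_force: [0.6, 0.5, -0.1]
opening: 0.699
grasp_force: 0.0
```

```bash
python3 - <<'E'
from h import *
goto((.475,.340,.2),183.6,0)
im,d=camera("scene");P=cloud("scene",d)
cv2.imwrite("pics/s6.png",cv2.resize(im[110:290,230:440],(700,600),interpolation=cv2.INTER_CUBIC))
for x in outline_of("cap","scene"):
    m=x["region"]&(d>0);print(round(x["conf"],2),np.round(x["bbox"]),np.round(np.median(P[m],0),4))
E
```

```text
t 15.9 pos [0.4769 0.3414 0.2034] head -176.4 tilt [ 0.007  0.003 -1.   ] F [ 0.6  0.5 -0.1] T [ 0.01  0.02 -0.03] open 0.7 q6 -1.21
shift [ 2.  -1.3  3.4] turn -0.0
0.63 [274. 292.  26.  25.] [ 0.7676 -0.1298  0.033 ]
0.6 [304. 180.  24.  27.] [0.4733 0.1129 0.0332]
0.55 [368. 155.  20.  32.] [0.4855 0.3307 0.0363]
```

View pics/s6.png

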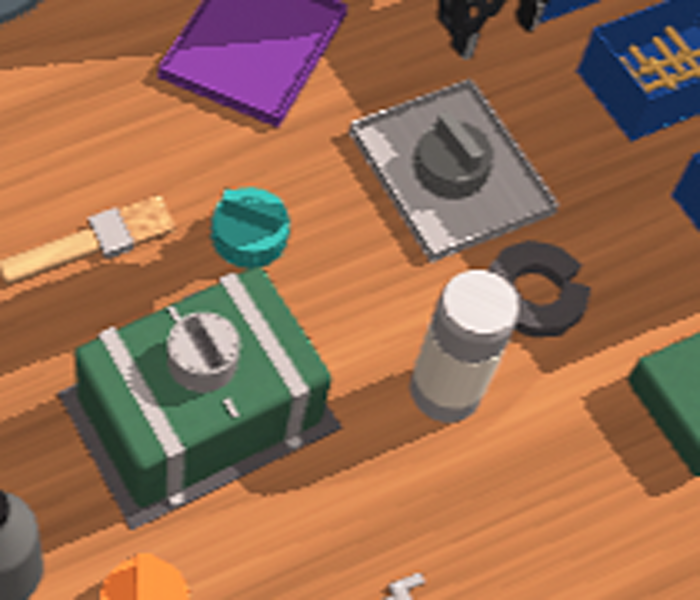

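The cap stands flat in the steel tray at (455,157) with its grip up. The neck at (203,350) is open, nothing else has moved, and the gripper is clear. I'll hand in.

```bash
python3 -c "
from h import *
print(order.hand_in())"
```

```text
the job is handed in; nothing more can be done
None
```

The coolant tank is open: I pressed the cap to its stop, turned it counter-clockwise until it released, lifted it off and left it grip upwards in the steel tray; I handed the job in at about 16 s.

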